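Set a jeweller's rolling mill to the 4 mm gauge

ROBOT

A 7-joint arm with a two-finger parallel gripper is mounted at the origin on the work surface. World frame = base frame: x ahead of the robot, y to its left, z up, the work surface at z = 0. Lengths are in m, angles in rad, forces in N, time in s.
With the tool pointing down it reaches from about 0.425 to 0.875 m from the base axis. Payload 4.7 kg.
Tool frame: the origin (TCP) lies midway between the tips of the shut fingers; the grasp point (between the pads) lies 19 mm behind it (ctrl.grip_point_offset is the distance from the TCP to the grasp point, in m); z points along the fingers, y is the line along which they close (so a half turn about z gives the same grasp; the last joint's range is limited). The gripper opens to 87 mm and grips with 3 to 60 N. Pads are 19 mm wide; open, the fingers measure 117 mm over their backs; the gripper's body (75 mm by 190 mm) begins 51 mm behind the grasp point.
Start: joints at [-1.22, 0.321, -0.07, 1.45, 0.023, 1.371, -0.057], TCP at [0.215, 0.613, 0.223] pointing down, gripper open.
Joint ranges: [-2.86, 2.86], [-0.3, 2.09], [-1.38, 1.24], [0.06, 2.45], [-1.56, 4.7], [0.09, 2.05], [-2.69, 2.69]. Speed limits (rad/s): [2.57, 2.57, 3.14, 3.14, 3.14, 3.14, 3.14].

INTERFACE

Orientations are given as a rotation vector (axis times angle).
In Python, from bench import ctrl gives the robot as it stands. The module is installed in compiled form; this text tells all that it offers.
- The arm moves only by the shell command python3 -m handwheel 'ROWS' [OPENING] [FORCE]. ROWS is JSON, a list of rows, each an object of numbers: "x", "y", "z": the shift along the tool's x, y, z in m; "wx", "wy", "wz": the turn, a rotation vector about the tool's x, y, z in degrees. A call has 1 to 10 rows; each row is the pose to reach, as a shift and turn from the pose commanded when the call began, along the tool's axes at that moment; what a row does not reach only later rows make up. A row lasts 1/12 s, in which the tool goes at most 41.7 mm and 7.16 degrees, less where a joint would pass 70% of its speed; a pose out of reach is approached as far as the arm can. A call with a gripper value outside its range is refused whole. OPENING is the finger opening in m, from 0 to 0.087, set as the call begins (- or left out, the last holds). The fingers move at their own pace and stop on an object; FORCE is the grip in N (left out, the last holds). Time passes only in rows, so rows that repeat a pose let the fingers close. It gives the time, the measured TCP pose, the force, the opening and the grip force at its end, in the units of the state.
- ctrl.get_state(): the state, without advancing time (a new reading comes with each control period).
- ctrl.get_image(name): name is "side" or "top" or "wrist"; returns a dict with "image" (420x560x3 uint8, red, green, blue), "K" (3x3 intrinsics, pixels), "world_to_cam" (4x4, takes a point from world to camera coordinates); the wrist camera has in their place "hand_eye" (4x4, takes a point from camera to tool coordinates, whose origin is the TCP and whose axes are the flange's). Camera axes: x right, y down, z forward; pixel columns grow to the right and rows downward; lengths in m; the calibration is good to about 2 mm. A picture is of the moment at which its call begins: read the wrist's pose just before it. There is no depth.
- ctrl.close_job(): hands the job in; it is judged then, once.
The state is a dict: "time": time; "joint_positions": joint angles; "qd": joint speeds; "joint_torque": joint torques, N m; "position": TCP position; "tool_rot": TCP orientation; "ft_force": force on the tool from outside, world axes, zero at the start; "torque": the same for the moment, N m; "grip_width": opening from 0.0 (shut) to 1.0 (fully open); "grip_force": force on a finger pad.
Only numpy, scipy, OpenCV 4.12 (cv2) and the standard library are available. Lean on these libraries where they do the work, as an engineer would, in place of code of your own. Each camera call takes 0.05 s, during which the arm holds its last target. There are 200 camera calls.

TASK

Set the small rolling mill to the steel gauge for the first pass. Slide the gauge, which lies on the mill's feed table, in between the rolls until its tip has come out past the line of the rolls, turn the tommy bar on top of the mill clockwise until the upper roll just drags on the gauge without jamming it, then draw the gauge back out clear of the rolls and leave it lying flat on the feed table between the guides, with the mill left at that setting and the other things on the bench undisturbed.

Things in the scene. Friction and masses are not known exactly. Their poses are not given: they have to be found in the camera images.
- mill: Jeweller's bench rolling mill, bolted down: grey frame 150 x 130 mm, 222 mm high, two steel rolls one above the other. Origin on the bench under the middle of the rolls; x along the rolls (crank on the +x side, locked: the rolls do not turn), y along the feed table, from the rolls outwards. The frame's bridge reaches 42 mm from the rolls in y.
- nip (a point): Middle of the top of the lower roll (45 mm diameter, 74 mm wide), 110 mm above the bench, straight above the mill's origin; the gap to be set is directly above it. Axes as the mill's.
- feed_table (a point): Middle of the top of the feed table, on the mill's +y side: a level steel plate 64 mm wide from y = 28 to 190 mm of the mill, 110 mm above the bench, level with the top of the lower roll. Two guide strips (y = 45 to 185 mm, 8 mm high, inner faces 35 mm apart) lead the gauge straight to the gap.
- upper_roll: The upper roll, 45 mm diameter, 74 mm wide. Origin at its centre, 132.5 mm above the bench with the rolls shut, higher by the gap. Only the adjuster raises or lowers it; it gives a little where it meets the gauge.
- adjuster (a joint): Angle of the adjusting screw about its upright axis, rad: 0 = rolls shut, growing counter-clockwise seen from above, which opens the gap by 4 mm a turn (0.637 mm per rad), so 6.28 = a gap of 4 mm. Starts at 7.6 to 10.6. Clockwise closes. It turns with about 0.1 N m, some 2.5 N on the long arm, gauge or no gauge (only the drag on the gauge tells), and stays where it is left.
- screw_axis (a point): On the screw's upright axis at the height of the tommy bar's centre line, 262 mm above the bench, straight above the mill's origin. The head is a 25 mm round boss, top at 275 mm; below the bar is 24 mm of clear height over a 44 mm round dial.
- long_arm (a point): Point on the long arm of the tommy bar, 44 mm out from the screw axis, 262 mm above the bench. The bar is level, 9 mm thick, with 15 mm balls at its ends: long arm 62 mm out, short arm 38 mm. The long arm points along the mill's -y, straight away from the feed table, when the gap is 4 mm. A finger can push it from the side and follow it all the way round.
- gauge: Setting gauge: loose bright steel strip 170 x 30 mm, 4 mm thick, 0.2 kg, lying on the feed table between the guides, its outer end bent up as a tab. Origin in the middle of its underside; y along the strip towards the tab, z up. Starts with its tip 35 to 64 mm short of the line of the rolls.
- gauge_tip (a point): Middle of the tip of the gauge, the end towards the rolls, 85 mm from its origin and 2 mm above its underside. Once in, the roll first touches the gauge at adjuster 6.28 and presses about 2.6 N more for every 10 degrees beyond. Just dragging is 5 to 40 degrees beyond: the gauge then slides with a push of 3 to 22 N. 90 degrees beyond is jammed.
- gauge_tab (a point): Centre of the gauge's upright tab, 83 mm from its origin, 133 mm above the bench. The tab is 30 mm wide, 4 mm thick and stands 46 mm above the table. Push its outer face to slide the gauge in, its inner face to draw it out. In the gap but not nipped the gauge slides with 1 to 2 N.
- turntable: Soldering turntable, 180 mm round, 58 mm high, firebrick top with two needle files on it, on the bench. Origin at the centre of its foot. Leave alone.
- bench_block: Polished steel block 75 x 75 x 20 mm on the bench between the robot and the feed table. Origin under its centre. Leave alone.
- ingot: Cast silver-grey ingot bar 85 x 18 x 6 mm on the bench beyond the feed table. Origin under its centre. Leave alone.
- file: Flat file with a wooden handle, 195 mm long, 18 mm high, on the bench on the robot's side of the mill. Origin near the ferrule. Leave alone.
- hammer: Hammer 240 mm long lying on the bench to the left. Leave alone.
- flux_jar: White lidded jar 64 mm round, 85 mm high, on the bench at the left or the right. Origin under its centre. Leave alone.
- dish: Shallow copper dish 100 mm round, 30 mm high, on the bench at the left or the right. Origin under its centre. Leave alone.
- pliers: Pair of pliers about 130 mm long lying on the bench to the right. Origin at the pivot. Leave alone.
Mind the look-alikes: they are no part of the job. Leave any green or red look-alike of the gauge alone.

How it is judged:
By the outcome, as a careful person would: the job done as asked, in the order asked, and still so for the second after the job is handed in, with the robot touching nothing.
It also fails if it takes over 72 s, if anything falls off the work surface, if the arm or the gripper's body presses on something with over 40 N, if the wrist force passes 120 N, or if a joint passes its speed limit or range.

## Working session

There is one attempt and no reset: what is moved stays moved. The work goes in short steps, Python scripts to look and compute and a shell command to move; the robot and the scene stay as the last step left them, time stands still between calls to the robot, and variables do not carry over. Pictures are saved under pics/ and viewed, at most 10 in all, crops included, and the job is handed in when it is done.

```bash
mkdir -p pics; cat > h.py <<'E'
import numpy as np,cv2
from bench import ctrl
from scipy.spatial.transform import Rotation as R
def save(n,f):
    d=ctrl.get_image(n); cv2.imwrite(f,d['image'][:,:,::-1]); return d
def ray(d,u,v):
    T=np.linalg.inv(d['world_to_cam']); r=T[:3,:3]@np.linalg.inv(d['K'])@[u,v,1]; return T[:3,3],r
def onz(d,u,v,z):
    o,r=ray(d,u,v); return o+r*(z-o[2])/r[2]
def proj(d,p):
    c=d['world_to_cam']@np.append(p,1); q=d['K']@c[:3]; return q[:2]/q[2]
E
python3 - <<'E'
from h import *
import pickle
D={n:save(n,f'pics/{n}0.png') for n in('side','top')}
pickle.dump(D,open('d0.pkl','wb'))
s=ctrl.get_state();print(s)
for n in D: print(n,np.linalg.inv(D[n]['world_to_cam']).round(3))
E
```

```text
{'time': 0.1, 'joint_positions': array([-1.21989314,  0.32177194, -0.07011186,  1.451553  ,  0.02260767,
        1.37078285, -0.05690347]), 'qd': array([ 0.00077713, -0.00251647, -0.00113895, -0.00216385,  0.00149517,
       -0.00037363,  0.00057903]), 'joint_torque': array([-2.78187972e-04, -4.92575920e+01, -4.06006370e-01, -3.13397706e+01,
       -6.42354065e-02,  3.95157421e-02,  6.37505195e-05]), 'position': array([0.21467639, 0.61300575, 0.22155611]), 'tool_rot': array([-5.26438554e-01, -3.09696730e+00,  2.69548868e-03]), 'ft_force': array([-0.14251283,  0.12053284,  0.56369954]), 'torque': array([-0.00470653,  0.00341461,  0.0434737 ]), 'grip_force': 0.0, 'grip_width': 1.0030485396455617}
side [[-0.949 -0.18   0.26   0.083]
 [-0.315  0.475 -0.821  1.34 ]
 [ 0.025 -0.861 -0.508  1.012]
 [ 0.     0.     0.     1.   ]]
top [[-0.008 -0.99   0.144  0.31 ]
 [-1.     0.01   0.01  -0.019]
 [-0.012 -0.144 -0.99   1.443]
 [ 0.     0.     0.     1.   ]]
```

View pics/top0.png

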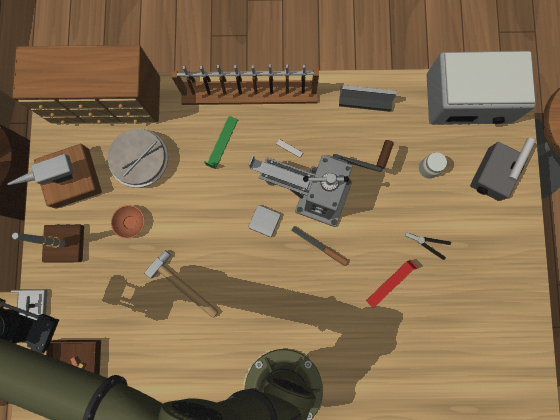

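View pics/side0.png

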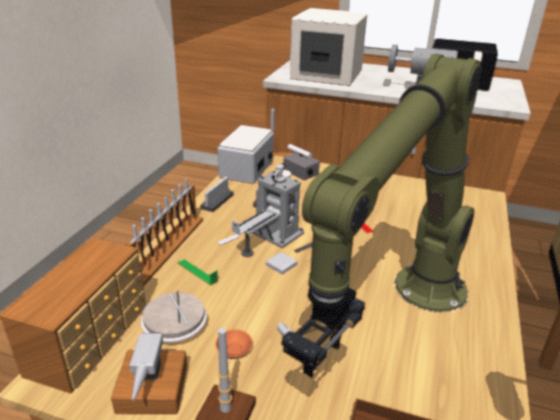

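The top view shows the mill at about (325,190), with its feed table running to the left to (255,162). Things that could be taken for the gauge are the steel strip on the table (285,173), the green one (222,142), the red one (395,283) and the ingot (289,148). I choose the steel strip on the feed table and will check it in a close crop.

```bash
python3 - <<'E'
import cv2
a=cv2.imread('pics/top0.png')[130:240,235:375]; cv2.imwrite('pics/topc.png',cv2.resize(a,None,fx=5.4,fy=5.4,interpolation=cv2.INTER_CUBIC))
a=cv2.imread('pics/side0.png')[150:270,205:325]; cv2.imwrite('pics/sidec.png',cv2.resize(a,None,fx=5,fy=5,interpolation=cv2.INTER_CUBIC))
E
```

```text
(no output)
```

View pics/topc.png

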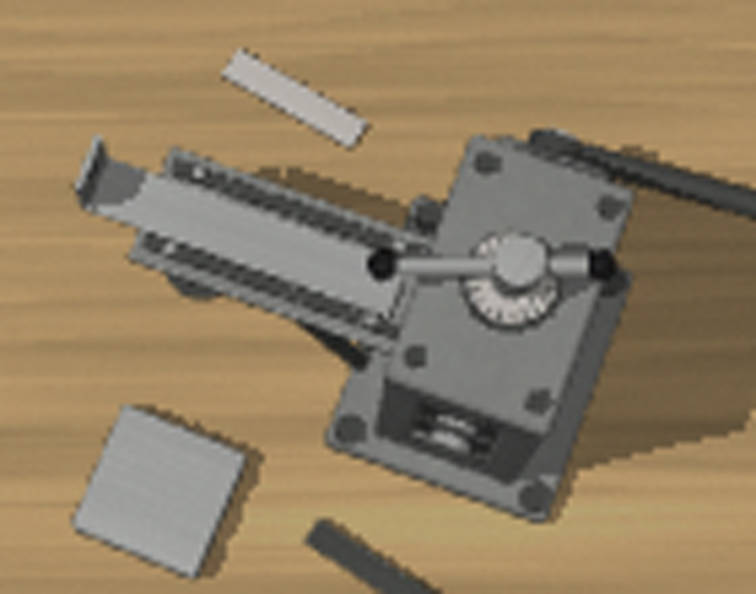

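View pics/sidec.png

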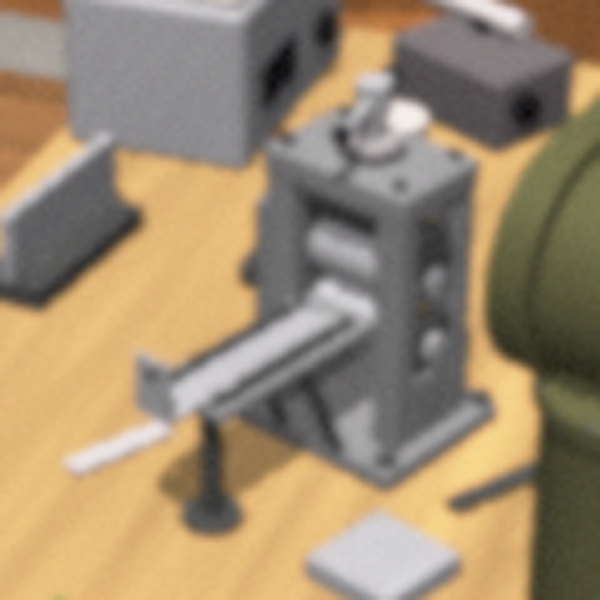

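The crops confirm the bright strip between the guides, with its upright tab at top-crop (88,172), i.e. full-image (251,162). The long arm's ball is at crop (382,264) and the boss at (522,260), so the long arm points out over the table. Next I measure.

```bash
cat >> h.py <<'E'
def crop(p): return 235+p[0]/5.4-.4,130+p[1]/5.4-.4
E
python3 - <<'E'
from h import *
import pickle
D=pickle.load(open('d0.pkl','rb'));d=D['top']
f=lambda p,z:onz(d,*crop(p),z)
boss=f((522,260),.275);ball=f((382,264),.262);sb=f((602,264),.262)
print('boss',boss,'long',ball,np.linalg.norm((ball-boss)[:2]),'short',sb,np.linalg.norm((sb-boss)[:2]))
# frame top corners z .222
c=[f(p,.222) for p in((473,138),(632,195),(556,430),(384,378))]
for p in c: print('corner',p)
print('frame centre',np.mean(c,0), [np.linalg.norm(c[i]-c[i-1]) for i in range(4)])
t=[f(p,.118) for p in((175,152),(135,248),(430,245),(392,350))]
for p in t: print('table',p)
for q in((98,140),(82,195)): print('tab top',f(q,.156))
tip=[f(p,.114) for p in((405,275),(385,318))]
print('tip',tip)
e=[(t[0]-t[2])[:2],(t[1]-t[3])[:2],(c[0]-c[1])[:2],(c[3]-c[2])[:2]]
for v in e: print('y yaw',np.degrees(np.arctan2(v[1],v[0])))
v=(ball-sb)[:2];print('bar',np.degrees(np.arctan2(v[1],v[0])))
s=ctrl.get_state();print(R.from_rotvec(s['tool_rot']).as_matrix().round(3))
w=ctrl.get_image('wrist');print(w['hand_eye'].round(3))
E
```

```text
boss [ 0.55673168 -0.12480169  0.275     ] long [ 0.55829144 -0.06161112  0.262     ] 0.063209816202626 short [ 0.55721655 -0.16266016  0.262     ] 0.03786157286105794
corner [ 0.62777437 -0.10750528  0.222     ]
corner [ 0.59900682 -0.18271074  0.222     ]
corner [ 0.48613422 -0.14377199  0.222     ]
corner [ 0.51176429 -0.06319563  0.222     ]
frame centre [ 0.55616993 -0.12429591  0.222     ] [np.float64(0.12418407245757508), np.float64(0.08051976754662053), np.float64(0.11940038356442356), np.float64(0.08455441749133405)]
table [0.64914134 0.03986294 0.118     ]
table [0.5984164  0.06072567 0.118     ]
table [ 0.59836527 -0.09174468  0.118     ]
table [ 0.54351942 -0.07128938  0.118     ]
tab top [0.64606226 0.07709264 0.156     ]
tab top [0.61768455 0.08513536 0.156     ]
tip [array([ 0.58353301, -0.07876782,  0.114     ]), array([ 0.5610244 , -0.06809204,  0.114     ])]
y yaw 68.90268404120192
y yaw 67.42056463394647
y yaw 69.06717750074573
y yaw 72.35495041485224
bar 89.39054936983854
[[-0.944  0.33  -0.   ]
 [ 0.33   0.944 -0.002]
 [-0.    -0.002 -1.   ]]
[[-0.001 -0.967 -0.255  0.07 ]
 [ 1.    -0.    -0.002  0.001]
 [ 0.002 -0.255  0.967 -0.162]
 [ 0.     0.     0.     1.   ]]
```

Measured against the description:
- The bar arms come out at 63.2 and 37.9 mm, against 62 and 38.
- The tip is about 51–53 mm short, within 35–64.
- The mill's y yaw is about 69.5°.
- The long arm is about 200° counter-clockwise of −y, which puts the adjuster at about 9.77, in range.

Now moving towards the tab.

```bash
cat >> h.py <<'E'
AX=np.array([.5565,-.1245]);YW=69.5
def mill(p):
    a=np.radians(YW);ey=np.array([np.cos(a),np.sin(a)]);ex=np.array([ey[1],-ey[0]])
    d=np.asarray(p)[:2]-AX;return d@ex,d@ey
def m2w(x,y):
    a=np.radians(YW);ey=np.array([np.cos(a),np.sin(a)]);ex=np.array([ey[1],-ey[0]]);return AX+x*ex+y*ey
def rel(x,y,z,yaw=YW):
    "mill x,y and height -> tool shift and turn from measured pose"
    s=ctrl.get_state();M=R.from_rotvec(s['tool_rot']);w=np.append(m2w(x,y),z)
    a=np.radians(yaw);X=np.array([np.cos(a),np.sin(a),0]);Z=np.array([0,0,-1.]);T=np.c_[X,np.cross(Z,X),Z]
    print('t',round(s['time'],2),'mill',np.round(mill(s['position'])+(s['position'][2],),4),'F',s['ft_force'].round(1))
    print('shift',(M.inv().apply(w-s['position'])).round(4),'turn',(M.inv()*R.from_matrix(T)).as_rotvec(degrees=True).round(2))
E
python3 -m handwheel '[{"x":-0.03,"y":-0.018,"wz":5},{"x":-0.06,"y":-0.036,"wz":10},{"x":-0.09,"y":-0.054,"wz":15},{"x":-0.12,"y":-0.072,"wz":20},{"x":-0.15,"y":-0.09,"wz":25},{"x":-0.18,"y":-0.108,"wz":30},{"x":-0.21,"y":-0.126,"wz":35},{"x":-0.24,"y":-0.144,"wz":40},{"x":-0.27,"y":-0.162,"wz":45},{"x":-0.3,"y":-0.18,"wz":50}]' 0
python3 -c "
from h import *
rel(0,.247,.20)"
```

```text
t 0.15 mill [-0.5785  0.5712  0.2217] F [-0.3  0.3 -0.4]
shift [-0.5715 -0.3363  0.0222] turn [-6.000e-02  7.000e-02  9.121e+01]invalid input at $[0]: expected keys x, y, z, wx, wy, wz
```

```bash
python3 -m handwheel '[{"x":-0.03,"y":-0.018,"z":0,"wx":0,"wy":0,"wz":5},{"x":-0.06,"y":-0.036,"z":0,"wx":0,"wy":0,"wz":10},{"x":-0.09,"y":-0.054,"z":0,"wx":0,"wy":0,"wz":15},{"x":-0.12,"y":-0.072,"z":0,"wx":0,"wy":0,"wz":20},{"x":-0.15,"y":-0.09,"z":0,"wx":0,"wy":0,"wz":25},{"x":-0.18,"y":-0.108,"z":0,"wx":0,"wy":0,"wz":30},{"x":-0.21,"y":-0.126,"z":0,"wx":0,"wy":0,"wz":35},{"x":-0.24,"y":-0.144,"z":0,"wx":0,"wy":0,"wz":40},{"x":-0.27,"y":-0.162,"z":0,"wx":0,"wy":0,"wz":45},{"x":-0.3,"y":-0.18,"z":0,"wx":0,"wy":0,"wz":50}]' 0
python3 -c "
from h import *
rel(0,.247,.20)"
```

```text
time: 0.98
position: [0.4392, 0.3428, 0.2224]
tool_rot: [-1.792, -2.581, 0.0]
ft_force: [0.8, 0.5, 0.2]
grip_width: 0.327
grip_force: 0.0
t 0.98 mill [-0.2735  0.3967  0.2224] F [0.8 0.5 0.2]
shift [-0.2923  0.1085  0.0224] turn [-1.000e-02 -0.000e+00  4.096e+01]
```

```bash
python3 -m handwheel '[{"x":-0.035,"y":0.013,"z":0,"wx":0,"wy":0,"wz":5},{"x":-0.07,"y":0.026,"z":0,"wx":0,"wy":0,"wz":10},{"x":-0.105,"y":0.039,"z":0,"wx":0,"wy":0,"wz":15},{"x":-0.14,"y":0.052,"z":0,"wx":0,"wy":0,"wz":20},{"x":-0.175,"y":0.065,"z":0,"wx":0,"wy":0,"wz":25},{"x":-0.21,"y":0.078,"z":0,"wx":0,"wy":0,"wz":30},{"x":-0.24,"y":0.09,"z":0,"wx":0,"wy":0,"wz":35},{"x":-0.268,"y":0.1,"z":0,"wx":0,"wy":0,"wz":38},{"x":-0.284,"y":0.106,"z":0,"wx":0,"wy":0,"wz":40},{"x":-0.292,"y":0.1085,"z":0,"wx":0,"wy":0,"wz":41}]'
python3 -c "
from h import *
rel(0,.247,.123)
d=save('wrist','pics/w1.png')"
```

```text
time: 1.82
position: [0.6443, 0.1066, 0.2221]
tool_rot: [2.582, 1.788, -0.002]
ft_force: [-0.5, 0.1, 0.2]
grip_width: 0.001
grip_force: 0.0
t 1.82 mill [0.0013 0.2472 0.2221] F [-0.5  0.1  0.2]
shift [-0.     -0.0014  0.0991] turn [ 0.02  0.09 -0.09]
```

View pics/w1.png

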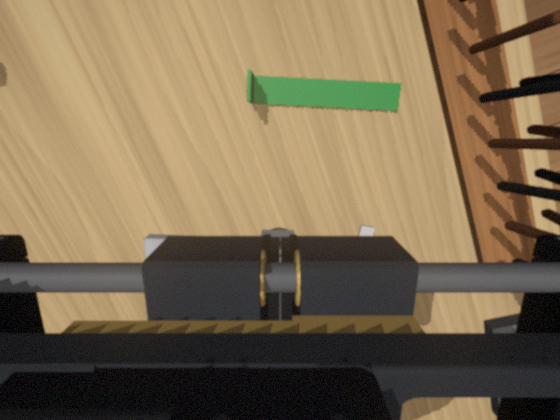

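The wrist view shows only the shut fingers at column 280 and the green look-alike at (325,92), well away. The tab is hidden, so I go by the top-view measurement: lower outside the tab and push.

```bash
python3 -m handwheel '[{"x":0,"y":-0.001,"z":0.025,"wx":0,"wy":0,"wz":0},{"x":0,"y":-0.001,"z":0.05,"wx":0,"wy":0,"wz":0},{"x":0,"y":-0.001,"z":0.075,"wx":0,"wy":0,"wz":0},{"x":0,"y":-0.001,"z":0.09,"wx":0,"wy":0,"wz":0},{"x":0,"y":-0.001,"z":0.099,"wx":0,"wy":0,"wz":0},{"x":0,"y":-0.001,"z":0.099,"wx":0,"wy":0,"wz":0}]'
python3 -m handwheel '[{"x":-0.004,"y":0,"z":0,"wx":0,"wy":0,"wz":0},{"x":-0.008,"y":0,"z":0,"wx":0,"wy":0,"wz":0},{"x":-0.012,"y":0,"z":0,"wx":0,"wy":0,"wz":0},{"x":-0.016,"y":0,"z":0,"wx":0,"wy":0,"wz":0},{"x":-0.020,"y":0,"z":0,"wx":0,"wy":0,"wz":0},{"x":-0.024,"y":0,"z":0,"wx":0,"wy":0,"wz":0},{"x":-0.028,"y":0,"z":0,"wx":0,"wy":0,"wz":0}]'
python3 - <<'E'
from h import *
rel(0,.17,.123); d=save('top','pics/top1.png')
a=cv2.imread('pics/top1.png')[130:240,235:375]; cv2.imwrite('pics/topc1.png',cv2.resize(a,None,fx=5.4,fy=5.4,interpolation=cv2.INTER_CUBIC))
E
```

```text
time: 2.37
position: [0.64, 0.1121, 0.1212]
tool_rot: [-2.573, -1.798, 0.006]
ft_force: [-0.9, 0.4, -0.4]
grip_width: 0.005
grip_force: 0.0
time: 2.95
position: [0.633, 0.0839, 0.1243]
tool_rot: [-2.578, -1.796, -0.003]
ft_force: [0.0, 2.4, 1.3]
grip_width: 0.011
grip_force: 0.8
t 2.95 mill [-0.0014  0.222   0.1243] F [0.  2.4 1.3]
shift [-0.052   0.0012  0.0012] turn [ 0.06 -0.09  0.22]
```

View pics/topc1.png

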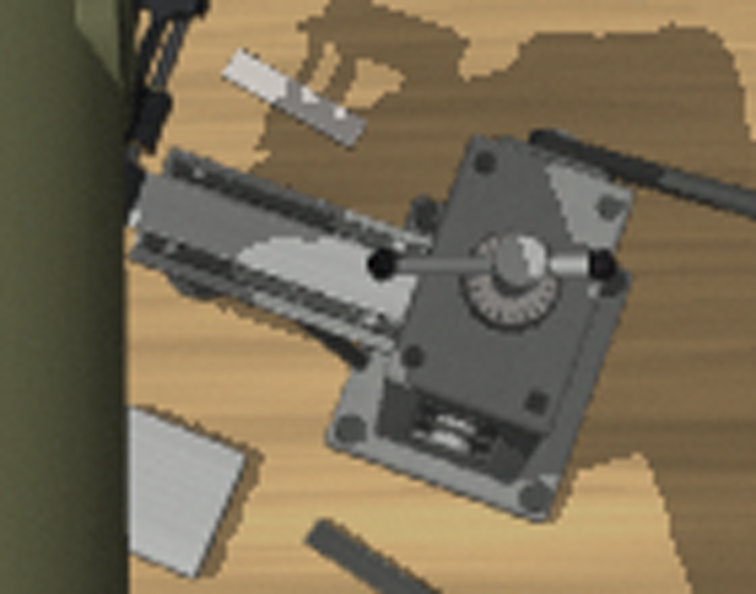

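The finger is on the tab's outer face and pushes with about 2.4 N, and the tip has started forward at crop (410,290). I keep pushing until the finger is at y≈0.163, so the tip is 12–16 mm past the roll line.

```bash
python3 -m handwheel '[{"x":-0.005,"y":0,"z":0,"wx":0,"wy":0,"wz":0},{"x":-0.010,"y":0,"z":0,"wx":0,"wy":0,"wz":0},{"x":-0.015,"y":0,"z":0,"wx":0,"wy":0,"wz":0},{"x":-0.020,"y":0,"z":0,"wx":0,"wy":0,"wz":0},{"x":-0.025,"y":0,"z":0,"wx":0,"wy":0,"wz":0},{"x":-0.03,"y":0.001,"z":0,"wx":0,"wy":0,"wz":0}]'
python3 -m handwheel '[{"x":-0.005,"y":0,"z":0,"wx":0,"wy":0,"wz":0},{"x":-0.010,"y":0,"z":0,"wx":0,"wy":0,"wz":0},{"x":-0.015,"y":0,"z":0,"wx":0,"wy":0,"wz":0},{"x":-0.02,"y":0,"z":0,"wx":0,"wy":0,"wz":0},{"x":-0.024,"y":0,"z":0,"wx":0,"wy":0,"wz":0},{"x":-0.027,"y":0,"z":0,"wx":0,"wy":0,"wz":0},{"x":-0.027,"y":0,"z":0,"wx":0,"wy":0,"wz":0},{"x":-0.027,"y":0,"z":0,"wx":0,"wy":0,"wz":0}]'
python3 - <<'E'
from h import *
rel(0,.17,.123); d=save('side','pics/side1.png')
a=cv2.imread('pics/side1.png')[150:270,205:325]; cv2.imwrite('pics/sidec1.png',cv2.resize(a,None,fx=5,fy=5,interpolation=cv2.INTER_CUBIC))
E
```

```text
time: 3.5
position: [0.6227, 0.0548, 0.1235]
tool_rot: [-2.578, -1.795, 0.0]
ft_force: [0.3, 1.5, 0.8]
grip_width: 0.003
grip_force: 0.8
time: 4.17
position: [0.6134, 0.0293, 0.1234]
tool_rot: [2.578, 1.795, -0.001]
ft_force: [0.2, 0.0, 0.0]
grip_width: 0.008
grip_force: 0.0
t 4.17 mill [-0.0006  0.164   0.1234] F [0.2 0.  0. ]
shift [0.006  0.0006 0.0004] turn [-0.02  0.04  0.17]
```

```bash
cat >> h.py <<'E'
def finger(phi,tx=YW,hx=.0095,hy=.015,r=.044,extra=0):
    "tool centre (world) with the shut fingers touching the ccw side of the long arm at world yaw phi"
    U=lambda a:np.array([np.cos(np.radians(a)),np.sin(np.radians(a))])
    u,n=U(phi),U(phi+90);X,Y=U(tx),U(tx-90)
    c=-hx*np.tanh(6*(n@X))*X-hy*np.tanh(6*(n@Y))*Y   # contact corner (side towards bar)
    s=.0045+hx*abs(n@X)+hy*abs(n@Y)+extra
    return AX+(r-.5*(c@u))*u+s*n
def shift(w,z):
    s=ctrl.get_state();M=R.from_rotvec(s['tool_rot']);return M.inv().apply(np.append(w,z)-s['position'])
E
python3 -m handwheel '[{"x":0.008,"y":0,"z":0,"wx":0,"wy":0,"wz":0},{"x":0.01,"y":0,"z":-0.03,"wx":0,"wy":0,"wz":0},{"x":0.01,"y":0,"z":-0.06,"wx":0,"wy":0,"wz":0},{"x":0.01,"y":0,"z":-0.1,"wx":0,"wy":0,"wz":0},{"x":0.01,"y":0,"z":-0.14,"wx":0,"wy":0,"wz":0},{"x":0.01,"y":0,"z":-0.17,"wx":0,"wy":0,"wz":0},{"x":0.01,"y":0,"z":-0.18,"wx":0,"wy":0,"wz":0}]'
python3 - <<'E'
from h import *
s=ctrl.get_state();print(s['joint_positions'].round(2))
print(shift(finger(89.4,extra=.012),.302))
for p in np.arange(89.4,-140,-10): print(round(p,1),(finger(p)-AX).round(4),mill(finger(p)))
E
```

```text
time: 4.8
position: [0.6194, 0.04, 0.3095]
tool_rot: [2.574, 1.794, 0.012]
ft_force: [0.5, 0.0, 1.2]
grip_width: 0.004
grip_force: 0.0
[-0.53  0.24  0.52  1.41 -0.12  1.51 -0.37]
[-0.14777541 -0.04818807  0.00652936]
89.4 [-0.0214  0.0425] (np.float64(-0.03490962553392042), np.float64(0.03227919764529835))
79.4 [-0.0129  0.0448] (np.float64(-0.027762058446498702), np.float64(0.03744971813067144))
69.4 [-0.0028  0.0481] (np.float64(-0.019439669633097602), np.float64(0.04407064589284516))
59.4 [0.0056 0.0505] (np.float64(-0.0124817936156631), np.float64(0.0492976420541187))
49.4 [0.0132 0.049 ] (np.float64(-0.004800891905483419), np.float64(0.050464721815947355))
39.4 [0.0201 0.0453] (np.float64(0.0029888034393933645), np.float64(0.04950520300637393))
29.4 [0.0264 0.0403] (np.float64(0.010669249019350109), np.float64(0.04696944966037972))
19.4 [0.0318 0.0339] (np.float64(0.017948883283233873), np.float64(0.04291529393245613))
9.4 [0.0361 0.0265] (np.float64(0.024512191844839593), np.float64(0.03741144762644765))
-0.6 [0.039  0.0181] (np.float64(0.03017124945451832), np.float64(0.030637
[... 522 characters left out ...]
78189551602), np.float64(-0.01367192487195828))
-70.6 [ 0.0358 -0.0353] (np.float64(0.04592906098962933), np.float64(-0.020475382046097022))
-80.6 [ 0.0291 -0.0394] (np.float64(0.04103369655320966), np.float64(-0.02674668264394285))
-90.6 [ 0.0214 -0.0425] (np.float64(0.03490962553392042), np.float64(-0.03227919764529835))
-100.6 [ 0.0129 -0.0448] (np.float64(0.027762058446498702), np.float64(-0.03744971813067144))
-110.6 [ 0.0028 -0.0481] (np.float64(0.019439669633097602), np.float64(-0.04407064589284516))
-120.6 [-0.0056 -0.0505] (np.float64(0.012481793615663105), np.float64(-0.04929764205411871))
-130.6 [-0.0132 -0.049 ] (np.float64(0.004800891905483415), np.float64(-0.05046472181594734))
```

```bash
python3 -m handwheel '[{"x":-0.025,"y":-0.008,"z":0,"wx":0,"wy":0,"wz":0},{"x":-0.05,"y":-0.016,"z":0,"wx":0,"wy":0,"wz":0},{"x":-0.075,"y":-0.024,"z":0,"wx":0,"wy":0,"wz":0},{"x":-0.1,"y":-0.032,"z":0,"wx":0,"wy":0,"wz":0},{"x":-0.125,"y":-0.04,"z":0,"wx":0,"wy":0,"wz":0},{"x":-0.14,"y":-0.046,"z":0,"wx":0,"wy":0,"wz":0},{"x":-0.148,"y":-0.048,"z":0,"wx":0,"wy":0,"wz":0},{"x":-0.148,"y":-0.048,"z":0.005,"wx":0,"wy":0,"wz":0},{"x":-0.148,"y":-0.048,"z":0.005,"wx":0,"wy":0,"wz":0}]'
python3 - <<'E'
from h import *
print('sh',shift(finger(89.4,extra=.010),.247)); rel(0,0,.247)
d=save('top','pics/top2.png'); a=cv2.imread('pics/top2.png')[130:240,235:375]; cv2.imwrite('pics/topc2.png',cv2.resize(a,None,fx=5.4,fy=5.4,interpolation=cv2.INTER_CUBIC))
E
```

```text
time: 5.55
position: [0.5211, -0.0816, 0.2976]
tool_rot: [-2.576, -1.796, 0.0]
ft_force: [-0.8, 1.2, 0.5]
grip_width: 0.004
grip_force: 0.0
sh [0.00102718 0.00397777 0.05055617]
t 5.55 mill [-0.0482  0.0278  0.2976] F [-0.8  1.2  0.5]
shift [-0.0281  0.0482  0.0505] turn [-0.05 -0.03  0.26]
```

View pics/topc2.png

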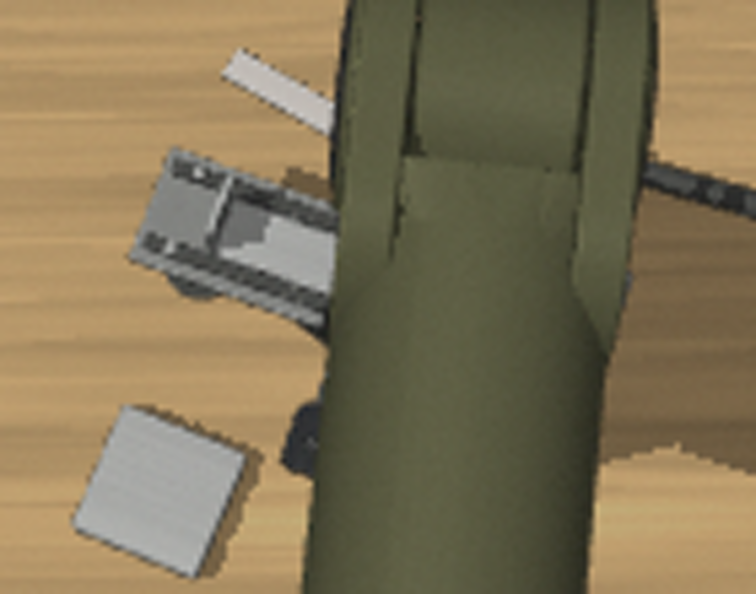

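The tab is now at top-crop (222,212), well in over the table. I compute its y, then lower beside the bar.

```bash
python3 - <<'E'
from h import *
import pickle
d=pickle.load(open('d0.pkl','rb'))['top']
print('tab mill',mill(onz(d,*crop((222,212)),.156)),'start',mill(onz(d,*crop((90,168)),.156)))
E
python3 -m handwheel '[{"x":0.001,"y":0.002,"z":0.015,"wx":0,"wy":0,"wz":0},{"x":0.001,"y":0.002,"z":0.03,"wx":0,"wy":0,"wz":0},{"x":0.001,"y":0.002,"z":0.045,"wx":0,"wy":0,"wz":0},{"x":0.001,"y":0.002,"z":0.0505,"wx":0,"wy":0,"wz":0},{"x":0.001,"y":0.002,"z":0.0505,"wx":0,"wy":0,"wz":0}]'
python3 - <<'E'
from h import *
rel(0,0,.247)
for p in list(np.arange(89.4,-3,-7)): print(round(p,1),shift(finger(p),.247).round(4))
E
```

```text
tab mill (np.float64(-0.0003391521667881569), np.float64(0.14840245741971803)) start (np.float64(-0.0016718817962419934), np.float64(0.2188964580129394))
time: 6.02
position: [0.5227, -0.0811, 0.2462]
tool_rot: [-2.575, -1.797, 0.005]
ft_force: [-0.2, 0.5, 0.3]
grip_width: 0.006
grip_force: 0.0
t 6.02 mill [-0.0468  0.0288  0.2462] F [-0.2  0.5  0.3]
shift [-0.0291  0.0467 -0.0009] turn [-0.17  0.09  0.32]
89.4 [ 0.0034  0.0119 -0.0008]
82.4 [ 0.0069  0.0169 -0.0008]
75.4 [ 0.0109  0.0223 -0.0008]
68.4 [ 0.0158  0.0281 -0.0009]
61.4 [ 0.0196  0.0329 -0.0009]
54.4 [ 0.0212  0.0383 -0.0009]
47.4 [ 0.0213  0.0437 -0.0009]
40.4 [ 0.0206  0.0491 -0.0009]
33.4 [ 0.019   0.0545 -0.001 ]
26.4 [ 0.0167  0.0598 -0.001 ]
19.4 [ 0.0137  0.0648 -0.001 ]
12.4 [ 0.01    0.0695 -0.001 ]
5.4 [ 0.0056  0.0737 -0.001 ]
-1.6 [ 0.0006  0.0775 -0.001 ]
```

```bash
python3 -m handwheel '[{"x":0.0015,"y":0.006,"z":0,"wx":0,"wy":0,"wz":0},{"x":0.0034,"y":0.012,"z":0,"wx":0,"wy":0,"wz":0},{"x":0.007,"y":0.017,"z":0,"wx":0,"wy":0,"wz":0},{"x":0.011,"y":0.0223,"z":0,"wx":0,"wy":0,"wz":0},{"x":0.0158,"y":0.028,"z":0,"wx":0,"wy":0,"wz":0},{"x":0.0196,"y":0.033,"z":0,"wx":0,"wy":0,"wz":0},{"x":0.0212,"y":0.0383,"z":0,"wx":0,"wy":0,"wz":0},{"x":0.0213,"y":0.0437,"z":0,"wx":0,"wy":0,"wz":0},{"x":0.0206,"y":0.049,"z":0,"wx":0,"wy":0,"wz":0}]'
python3 - <<'E'
from h import *
rel(0,0,.247)
for p in list(np.arange(40.4,-45,-7)): print(round(p,1),shift(finger(p),.247).round(4))
save('side','pics/side2.png')
a=cv2.imread('pics/side2.png')[120:240,205:365]; cv2.imwrite('pics/sidec2.png',cv2.resize(a,None,fx=4.5,fy=4.5,interpolation=cv2.INTER_CUBIC))
E
```

```text
time: 6.77
position: [0.5764, -0.0794, 0.2477]
tool_rot: [-2.576, -1.796, 0.001]
ft_force: [-3.7, 0.5, -0.3]
grip_width: 0.005
grip_force: 1.5
t 6.77 mill [0.0029 0.0492 0.2477] F [-3.7  0.5 -0.3]
shift [-0.0492 -0.0031  0.0007] turn [-0.08 -0.03  0.26]
40.4 [ 0.0005 -0.0007  0.0007]
33.4 [-0.0011  0.0047  0.0007]
26.4 [-0.0033  0.01    0.0007]
19.4 [-0.0064  0.015   0.0007]
12.4 [-0.0101  0.0197  0.0007]
5.4 [-0.0145  0.0239  0.0006]
-1.6 [-0.0194  0.0277  0.0006]
-8.6 [-0.0248  0.0315  0.0006]
-15.6 [-0.0307  0.0364  0.0006]
-22.6 [-0.0365  0.0429  0.0006]
-29.6 [-0.0411  0.0476  0.0006]
-36.6 [-0.046   0.0493  0.0006]
-43.6 [-0.051   0.0494  0.0006]
```

View pics/sidec2.png

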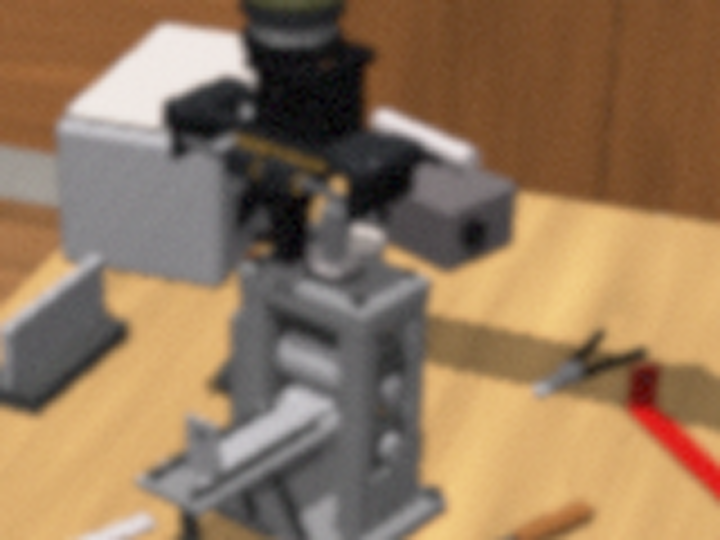

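The gauge is in the gap, its tab at crop (205,440), and the finger at (290,225) pushes the bar beside the boss with 3.7 N. Carrying on round.

```bash
python3 -m handwheel '[{"x":-0.001,"y":0.0047,"z":0,"wx":0,"wy":0,"wz":0},{"x":-0.0033,"y":0.01,"z":0,"wx":0,"wy":0,"wz":0},{"x":-0.0064,"y":0.015,"z":0,"wx":0,"wy":0,"wz":0},{"x":-0.01,"y":0.0197,"z":0,"wx":0,"wy":0,"wz":0},{"x":-0.0145,"y":0.024,"z":0,"wx":0,"wy":0,"wz":0},{"x":-0.0194,"y":0.0277,"z":0,"wx":0,"wy":0,"wz":0},{"x":-0.0248,"y":0.0315,"z":0,"wx":0,"wy":0,"wz":0},{"x":-0.0307,"y":0.0364,"z":0,"wx":0,"wy":0,"wz":0},{"x":-0.0365,"y":0.042,"z":0,"wx":0,"wy":0,"wz":0}]'
python3 - <<'E'
from h import *
rel(0,0,.247)
for p in list(np.arange(-22.6,-110,-7)): print(round(p,1),shift(finger(p),.247).round(4))
E
```

```text
time: 7.57
position: [0.6036, -0.1293, 0.2484]
tool_rot: [2.578, 1.796, 0.003]
ft_force: [-0.2, 3.5, 0.1]
grip_width: 0.002
grip_force: 1.4
t 7.57 mill [0.0458 0.012  0.2484] F [-0.2  3.5  0.1]
shift [-0.0118 -0.0459  0.0014] turn [ 0.07 -0.07  0.23]
-22.6 [0.0009 0.0001 0.0014]
-29.6 [-0.0037  0.0048  0.0014]
-36.6 [-0.0086  0.0065  0.0014]
-43.6 [-0.0136  0.0066  0.0014]
-50.6 [-0.0186  0.0058  0.0014]
-57.6 [-0.0236  0.0044  0.0014]
-64.6 [-0.0285  0.0023  0.0014]
-71.6 [-0.0331 -0.0005  0.0014]
-78.6 [-0.0375 -0.0039  0.0014]
-85.6 [-0.0416 -0.0079  0.0014]
-92.6 [-0.0453 -0.0124  0.0014]
-99.6 [-0.0488 -0.0175  0.0013]
-106.6 [-0.0531 -0.0231  0.0013]
```

```bash
python3 -m handwheel '[{"x":-0.0037,"y":0.0045,"z":0,"wx":0,"wy":0,"wz":0},{"x":-0.0086,"y":0.0065,"z":0,"wx":0,"wy":0,"wz":0},{"x":-0.0136,"y":0.0066,"z":0,"wx":0,"wy":0,"wz":0},{"x":-0.0186,"y":0.0058,"z":0,"wx":0,"wy":0,"wz":0},{"x":-0.0236,"y":0.0044,"z":0,"wx":0,"wy":0,"wz":0},{"x":-0.0285,"y":0.0023,"z":0,"wx":0,"wy":0,"wz":0},{"x":-0.033,"y":-0.0005,"z":0,"wx":0,"wy":0,"wz":0},{"x":-0.0375,"y":-0.004,"z":0,"wx":0,"wy":0,"wz":0},{"x":-0.0416,"y":-0.008,"z":0,"wx":0,"wy":0,"wz":0}]'
python3 - <<'E'
from h import *
rel(0,0,.247)
for p in list(np.arange(-85.6,-150,-7)): print(round(p,1),shift(finger(p),.247).round(4))
E
```

```text
time: 8.32
position: [0.5807, -0.1658, 0.2482]
tool_rot: [2.578, 1.795, 0.001]
ft_force: [2.0, 2.3, -0.0]
grip_width: 0.004
grip_force: 1.2
t 8.32 mill [ 0.0371 -0.0302  0.2482] F [ 2.   2.3 -0. ]
shift [ 0.0304 -0.037   0.0012] turn [ 0.06 -0.    0.19]
-85.6 [0.0006 0.001  0.0012]
-92.6 [-0.0031 -0.0036  0.0012]
-99.6 [-0.0066 -0.0086  0.0012]
-106.6 [-0.0109 -0.0142  0.0012]
-113.6 [-0.0158 -0.0197  0.0012]
-120.6 [-0.019  -0.0247  0.0012]
-127.6 [-0.0201 -0.0301  0.0012]
-134.6 [-0.0199 -0.0355  0.0012]
-141.6 [-0.0189 -0.041   0.0012]
-148.6 [-0.0172 -0.0463  0.0012]
```

```bash
python3 -m handwheel '[{"x":-0.003,"y":-0.0036,"z":0,"wx":0,"wy":0,"wz":0},{"x":-0.0066,"y":-0.0086,"z":0,"wx":0,"wy":0,"wz":0},{"x":-0.011,"y":-0.0142,"z":0,"wx":0,"wy":0,"wz":0},{"x":-0.0158,"y":-0.0197,"z":0,"wx":0,"wy":0,"wz":0},{"x":-0.0158,"y":-0.0197,"z":0,"wx":0,"wy":0,"wz":0}]'
python3 -c "
from h import *
rel(0,0,.247)"
python3 -m handwheel '[{"x":0,"y":0.01,"z":0,"wx":0,"wy":0,"wz":0},{"x":0,"y":0.02,"z":0,"wx":0,"wy":0,"wz":0},{"x":0,"y":0.02,"z":-0.03,"wx":0,"wy":0,"wz":0},{"x":0.02,"y":0.02,"z":-0.06,"wx":0,"wy":0,"wz":0},{"x":0.05,"y":0.03,"z":-0.06,"wx":0,"wy":0,"wz":0},{"x":0.08,"y":0.04,"z":-0.06,"wx":0,"wy":0,"wz":0},{"x":0.11,"y":0.05,"z":-0.06,"wx":0,"wy":0,"wz":0},{"x":0.14,"y":0.05,"z":-0.06,"wx":0,"wy":0,"wz":0},{"x":0.17,"y":0.05,"z":-0.06,"wx":0,"wy":0,"wz":0},{"x":0.2,"y":0.05,"z":-0.06,"wx":0,"wy":0,"wz":0}]'
python3 - <<'E'
from h import *
save('top','pics/top3.png'); a=cv2.imread('pics/top3.png')[130:240,235:375]; cv2.imwrite('pics/topc3.png',cv2.resize(a,None,fx=5.4,fy=5.4,interpolation=cv2.INTER_CUBIC))
E
```

```text
time: 8.73
position: [0.5552, -0.1744, 0.2483]
tool_rot: [-2.579, -1.793, 0.001]
ft_force: [-0.2, -0.6, 0.3]
grip_width: 0.01
grip_force: 0.1
t 8.73 mill [ 0.0162 -0.0472  0.2483] F [-0.2 -0.6  0.3]
shift [ 0.0473 -0.0161  0.0013] turn [-0.06  0.02  0.12]
time: 9.57
position: [0.6731, -0.0033, 0.3076]
tool_rot: [2.579, 1.793, -0.004]
ft_force: [1.1, -0.4, 0.3]
grip_width: 0.008
grip_force: 0.0
```

View pics/topc3.png

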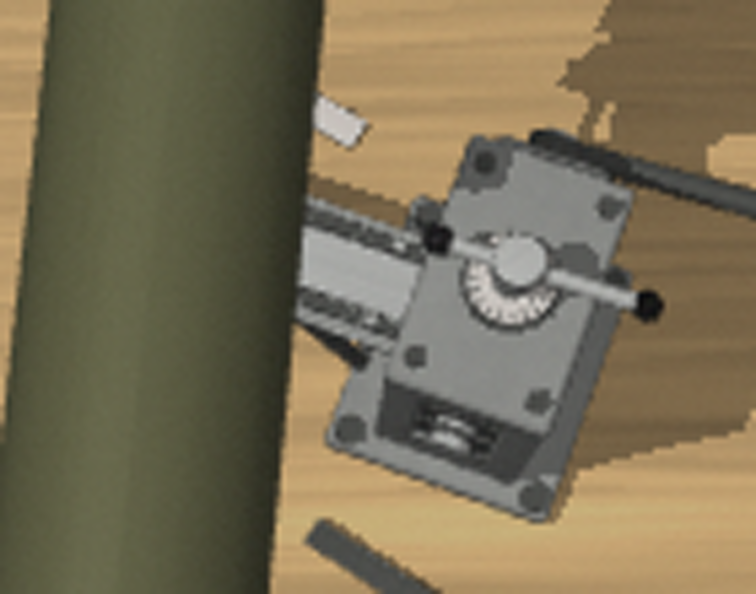

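The bar's long-arm ball is at crop (650,305) and the short one at (437,239). The bar now points nearly along −y.

```bash
python3 - <<'E'
from h import *
import pickle
d=pickle.load(open('d0.pkl','rb'))['top']
f=lambda p,z=.262:onz(d,*crop(p),z)
L,S=f((650,305)),f((437,239));v=(L-S)[:2]
b=np.degrees(np.arctan2(v[1],v[0]));print('bar',b,'beyond',-110.5-b,np.linalg.norm(v), 'from boss',np.degrees(np.arctan2(*(L[:2]-AX)[::-1])))
print(mill(L),mill(S))
# same for orientation by dark-ball centroids
a=cv2.imread('pics/top3.png');g=cv2.cvtColor(a,cv2.COLOR_BGR2GRAY)
for (u,v0) in ((650,305),(437,239)):
    x,y=crop((u,v0));x,y=int(round(x)),int(round(y));w=g[y-4:y+5,x-4:x+5].astype(int);m=w<60;yy,xx=np.nonzero(m);print(x-4+xx.mean(),y-4+yy.mean(),m.sum())
for p in(-113.6,-115,-118,-121,-124,-127,-130,-133,-136):print(p,np.round(mill(finger(p)),4))
E
```

```text
bar -108.22567130546204 beyond -2.2743286945379566 0.10214224561901758 from boss -107.39905384897159
(np.float64(0.003379684771127345), np.float64(-0.062385013453959894)) (np.float64(-0.0006737383862754522), np.float64(0.03967677224863668))
354.5833333333333 186.20833333333334 24
314.9310344827586 173.31034482758622 29
-113.6 [ 0.0175 -0.0461]
-115 [ 0.0166 -0.0469]
-118 [ 0.0144 -0.0484]
-121 [ 0.0122 -0.0494]
-124 [ 0.0099 -0.05  ]
-127 [ 0.0076 -0.0504]
-130 [ 0.0053 -0.0505]
-133 [ 0.0029 -0.0504]
-136 [ 0.0006 -0.0502]
```

The bar measures about 2° short of first touch, so I need about 22° more for the 20° target. Going back and pushing 15 mm further along −x.

```bash
python3 -m handwheel '[{"x":-0.03,"y":0,"z":0,"wx":0,"wy":0,"wz":0},{"x":-0.06,"y":-0.006,"z":0,"wx":0,"wy":0,"wz":0},{"x":-0.09,"y":-0.012,"z":0,"wx":0,"wy":0,"wz":0},{"x":-0.12,"y":-0.018,"z":0,"wx":0,"wy":0,"wz":0},{"x":-0.15,"y":-0.024,"z":0,"wx":0,"wy":0,"wz":0},{"x":-0.18,"y":-0.03,"z":0,"wx":0,"wy":0,"wz":0},{"x":-0.195,"y":-0.03,"z":0.005,"wx":0,"wy":0,"wz":0},{"x":-0.202,"y":-0.03,"z":0.03,"wx":0,"wy":0,"wz":0},{"x":-0.202,"y":-0.03,"z":0.055,"wx":0,"wy":0,"wz":0},{"x":-0.202,"y":-0.03,"z":0.06,"wx":0,"wy":0,"wz":0}]'
python3 -c "
from h import *
rel(.0005,-.049,.247)"
```

```text
time: 10.45
position: [0.5717, -0.1834, 0.2442]
tool_rot: [-2.577, -1.789, 0.009]
ft_force: [0.0, 0.8, -0.3]
grip_width: 0.003
grip_force: 0.0
t 10.45 mill [ 0.0349 -0.0498  0.2442] F [ 0.   0.8 -0.3]
shift [ 0.0008 -0.0344 -0.0026] turn [-0.39  0.12  0.05]
```

```bash
python3 -m handwheel '[{"x":0,"y":-0.008,"z":-0.002,"wx":0,"wy":0,"wz":0},{"x":0,"y":-0.015,"z":-0.002,"wx":0,"wy":0,"wz":0},{"x":0,"y":-0.019,"z":-0.002,"wx":0,"wy":0,"wz":0},{"x":0,"y":-0.023,"z":-0.002,"wx":0,"wy":0,"wz":0},{"x":0,"y":-0.027,"z":-0.002,"wx":0,"wy":0,"wz":0},{"x":0,"y":-0.031,"z":-0.002,"wx":0,"wy":0,"wz":0},{"x":0,"y":-0.034,"z":-0.002,"wx":0,"wy":0,"wz":0},{"x":0,"y":-0.0345,"z":-0.002,"wx":0,"wy":0,"wz":0},{"x":0,"y":-0.0345,"z":-0.002,"wx":0,"wy":0,"wz":0}]'
python3 -c "
from h import *
rel(.0005,-.049,.247)"
python3 -m handwheel '[{"x":0,"y":0.01,"z":0,"wx":0,"wy":0,"wz":0},{"x":0,"y":0.03,"z":0,"wx":0,"wy":0,"wz":0},{"x":0,"y":0.035,"z":-0.03,"wx":0,"wy":0,"wz":0},{"x":0.02,"y":0.035,"z":-0.06,"wx":0,"wy":0,"wz":0},{"x":0.05,"y":0.03,"z":-0.06,"wx":0,"wy":0,"wz":0},{"x":0.08,"y":0.025,"z":-0.06,"wx":0,"wy":0,"wz":0},{"x":0.11,"y":0.02,"z":-0.06,"wx":0,"wy":0,"wz":0},{"x":0.14,"y":0.015,"z":-0.06,"wx":0,"wy":0,"wz":0},{"x":0.17,"y":0.01,"z":-0.06,"wx":0,"wy":0,"wz":0},{"x":0.19,"y":0.005,"z":-0.06,"wx":0,"wy":0,"wz":0}]'
python3 - <<'E'
from h import *
save('top','pics/top4.png'); a=cv2.imread('pics/top4.png');g=cv2.cvtColor(a,cv2.COLOR_BGR2GRAY)
a=a[130:240,235:375]; cv2.imwrite('pics/topc4.png',cv2.resize(a,None,fx=5.4,fy=5.4,interpolation=cv2.INTER_CUBIC))
E
```

```text
time: 11.2
position: [0.5427, -0.1702, 0.2505]
tool_rot: [2.578, 1.795, 0.001]
ft_force: [1.8, -0.8, 0.8]
grip_width: 0.001
grip_force: 1.0
t 11.2 mill [ 0.0031 -0.0476  0.2505] F [ 1.8 -0.8  0.8]
shift [-0.0014 -0.0026  0.0035] turn [ 0.04 -0.02  0.21]
time: 12.03
position: [0.6128, 0.0105, 0.3088]
tool_rot: [-2.572, -1.798, 0.003]
ft_force: [-0.5, 0.2, 0.2]
grip_width: 0.006
grip_force: 0.0
```

View pics/topc4.png

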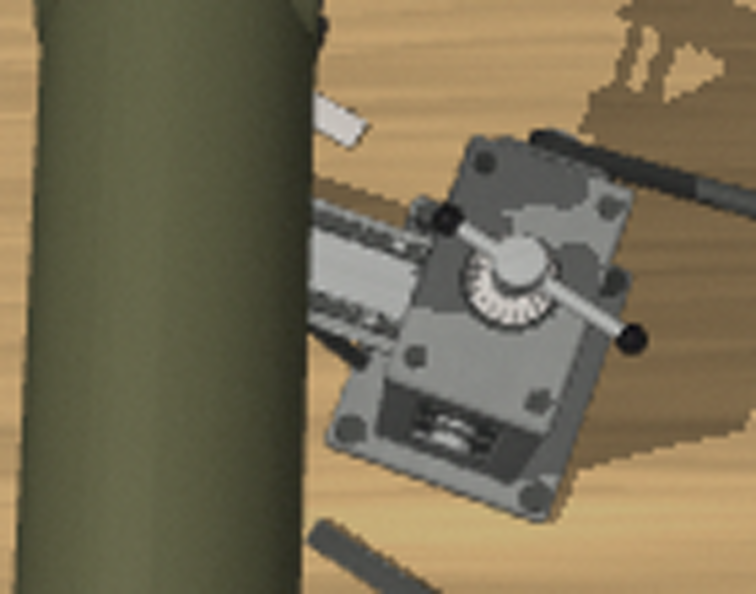

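Long ball at crop (632,339), short at (446,218). That uses up my ten pictures, so the rest is measured by code and by force.

```bash
python3 - <<'E'
from h import *
import pickle
d=pickle.load(open('d0.pkl','rb'))['top']
a=cv2.imread('pics/top4.png');g=cv2.cvtColor(a,cv2.COLOR_BGR2GRAY)
P=[]
for (u,v0) in ((632,339),(446,218)):
    x,y=crop((u,v0));x,y=int(round(x)),int(round(y));w=g[y-4:y+5,x-4:x+5].astype(int);m=w<60;yy,xx=np.nonzero(m);P.append((x-4+xx.mean(),y-4+yy.mean()));print(P[-1],m.sum(),(x,y))
f=lambda p:onz(d,*p,.262)
for Q in ([crop((632,339)),crop((446,218))],P):
    L,S=f(Q[0]),f(Q[1]);v=(L-S)[:2];b=np.degrees(np.arctan2(v[1],v[0]));print('bar',b,'beyond',-110.5-b,np.linalg.norm(v))
# refine mill yaw by axis->tab mid: initial
t=onz(d,*crop((90,168)),.156)[:2]-AX;print(np.degrees(np.arctan2(*t[::-1])))
t=onz(d,*crop((222,212)),.156)[:2]-AX;print(np.degrees(np.arctan2(*t[::-1])))
rel(0,.12,.125)
E
```

```text
(np.float64(351.56), np.float64(192.4)) 25 (352, 192)
(np.float64(316.7741935483871), np.float64(170.3548387096774)) 31 (317, 170)
bar -124.40372835074753 beyond 13.903728350747528 0.10182069641691055
bar -123.70537387752756 beyond 13.205373877527563 0.10202740583817783
69.93760373746571
69.63094091753987
t 12.08 mill [0.0039 0.151  0.3084] F [ 0.1  3.8 -0.5]
shift [-0.0313 -0.0034  0.1833] turn [-0.29 -0.13  0.74]
```

Measured 13–14° beyond first touch, inside the 5–40° band. Now lower between the bridge and the tab, and draw, checking the drag force early.

```bash
python3 -m handwheel '[{"x":-0.02,"y":-0.002,"z":0,"wx":0,"wy":0,"wz":0},{"x":-0.035,"y":-0.0035,"z":0.02,"wx":0,"wy":0,"wz":0},{"x":-0.035,"y":-0.0035,"z":0.05,"wx":0,"wy":0,"wz":0},{"x":-0.035,"y":-0.0035,"z":0.08,"wx":0,"wy":0,"wz":0},{"x":-0.035,"y":-0.0035,"z":0.11,"wx":0,"wy":0,"wz":0},{"x":-0.035,"y":-0.0035,"z":0.14,"wx":0,"wy":0,"wz":0},{"x":-0.035,"y":-0.0035,"z":0.165,"wx":0,"wy":0,"wz":0},{"x":-0.035,"y":-0.0035,"z":0.18,"wx":0,"wy":0,"wz":0},{"x":-0.035,"y":-0.0035,"z":0.183,"wx":0,"wy":0,"wz":0},{"x":-0.035,"y":-0.0035,"z":0.183,"wx":0,"wy":0,"wz":0}]'
python3 -c "
from h import *
rel(0,.133,.124)"
for i in 1; do :; done
python3 -m handwheel '[{"x":0.004,"y":0,"z":0,"wx":0,"wy":0,"wz":0},{"x":0.008,"y":0,"z":0,"wx":0,"wy":0,"wz":0},{"x":0.012,"y":0,"z":0,"wx":0,"wy":0,"wz":0},{"x":0.014,"y":0,"z":0,"wx":0,"wy":0,"wz":0}]'
python3 -c "
from h import *
rel(0,.133,.124)"
python3 -m handwheel '[{"x":0.002,"y":0,"z":0,"wx":0,"wy":0,"wz":0},{"x":0.004,"y":0,"z":0,"wx":0,"wy":0,"wz":0}]'
python3 -m handwheel '[{"x":0.002,"y":0,"z":0,"wx":0,"wy":0,"wz":0},{"x":0.004,"y":0,"z":0,"wx":0,"wy":0,"wz":0}]'
```

```text
time: 12.92
position: [0.5963, -0.0257, 0.1256]
tool_rot: [-2.577, -1.793, 0.006]
ft_force: [-0.3, -0.1, 0.2]
grip_width: 0.002
grip_force: 0.0
t 12.92 mill [0.0027 0.1065 0.1256] F [-0.3 -0.1  0.2]
shift [ 0.0265 -0.0026  0.0015] turn [-0.21  0.11  0.17]
time: 13.25
position: [0.6037, -0.0109, 0.1282]
tool_rot: [2.577, 1.797, 0.003]
ft_force: [-0.3, 0.0, -0.2]
grip_width: 0.005
grip_force: 0.0
t 13.25 mill [0.0044 0.123  0.1282] F [-0.3  0.  -0.2]
shift [ 0.0101 -0.0044  0.0042] turn [ 0.09 -0.09  0.27]
time: 13.42
position: [0.6044, -0.008, 0.1275]
tool_rot: [2.577, 1.796, 0.001]
ft_force: [-0.2, 0.1, -0.3]
grip_width: 0.002
grip_force: 0.0
time: 13.58
position: [0.6056, -0.0045, 0.1271]
tool_rot: [-2.578, -1.795, -0.0]
ft_force: [0.0, -0.6, 0.4]
grip_width: 0.002
grip_force: 0.0
```

```bash
python3 -m handwheel '[{"x":0.002,"y":-0.002,"z":0.002,"wx":0,"wy":0,"wz":0},{"x":0.004,"y":-0.003,"z":0.002,"wx":0,"wy":0,"wz":0}]'
python3 -m handwheel '[{"x":0.002,"y":0,"z":0,"wx":0,"wy":0,"wz":0},{"x":0.004,"y":0,"z":0,"wx":0,"wy":0,"wz":0}]'
python3 -m handwheel '[{"x":0.002,"y":0,"z":0,"wx":0,"wy":0,"wz":0},{"x":0.004,"y":0,"z":0,"wx":0,"wy":0,"wz":0}]'
python3 -c "
from h import *
rel(0,.133,.124)"
```

```text
time: 13.75
position: [0.6037, 0.0003, 0.1246]
tool_rot: [-2.578, -1.795, 0.001]
ft_force: [0.2, -0.1, 0.2]
grip_width: 0.005
grip_force: 0.0
time: 13.92
position: [0.6051, 0.0036, 0.1249]
tool_rot: [2.578, 1.795, -0.002]
ft_force: [-1.6, -4.1, 0.2]
grip_width: 0.007
grip_force: 1.5
time: 14.08
position: [0.6052, 0.0036, 0.1248]
tool_rot: [2.579, 1.791, -0.01]
ft_force: [-6.2, -8.9, 3.5]
grip_width: 0.004
grip_force: 5.6
t 14.08 mill [0.0007 0.137  0.1248] F [-6.2 -8.9  3.5]
shift [-0.004  -0.0007  0.0008] turn [-0.11  0.35  0.07]
```

```bash
python3 -m handwheel '[{"x":0.001,"y":0,"z":0,"wx":0,"wy":0,"wz":0},{"x":0.002,"y":0,"z":0,"wx":0,"wy":0,"wz":0}]'
python3 -m handwheel '[{"x":0.001,"y":0,"z":0,"wx":0,"wy":0,"wz":0},{"x":0.002,"y":0,"z":0,"wx":0,"wy":0,"wz":0}]'
python3 -m handwheel '[{"x":0.001,"y":0,"z":0,"wx":0,"wy":0,"wz":0},{"x":0.002,"y":0,"z":0,"wx":0,"wy":0,"wz":0}]'
python3 -c "
from h import *
rel(0,.133,.124)"
```

```text
time: 14.25
position: [0.6051, 0.0035, 0.1248]
tool_rot: [2.58, 1.789, -0.013]
ft_force: [-8.2, -10.7, 4.0]
grip_width: 0.007
grip_force: 6.4
time: 14.42
position: [0.6051, 0.0036, 0.1248]
tool_rot: [2.58, 1.787, -0.016]
ft_force: [-8.2, -13.1, 6.1]
grip_width: 0.008
grip_force: 8.0
time: 14.58
position: [0.6051, 0.0035, 0.1249]
tool_rot: [2.581, 1.785, -0.02]
ft_force: [-11.8, -15.9, 8.0]
grip_width: 0.002
grip_force: 9.7
t 14.58 mill [0.0007 0.137  0.1249] F [-11.8 -15.9   8. ]
shift [-0.004  -0.0007  0.0009] turn [-0.23  0.73 -0.17]
```

The gauge is not moving at about 19 N, more than 13° should need. I check whether the bar and tab are where I think before pushing harder.

```bash
cat >> h.py <<'E'
def balls(a,P):
    g=cv2.cvtColor(a,cv2.COLOR_RGB2GRAY);o=[]
    for x,y in P:
        w=g[y-5:y+6,x-5:x+6].astype(int);m=w<50;yy,xx=np.nonzero(m);o.append((x-5+xx.mean(),y-5+yy.mean(),m.sum()))
    return o
E
python3 - <<'E'
from h import *
d=ctrl.get_image('top');a=d['image']
cv2.imwrite('pics/top5.png',a[:,:,::-1])
o=balls(a,[(352,192),(317,170)]);print(o)
L,S=[onz(d,*p[:2],.262) for p in o];v=(L-S)[:2];b=np.degrees(np.arctan2(v[1],v[0]));print(b,-110.5-b,np.linalg.norm(v))
# does the gauge move/skew? strip pixels vs top4
b4=cv2.imread('pics/top4.png')[:,:,::-1]
df=np.abs(a.astype(int)-b4).sum(2)>60
print('changed in mill-top region',df[150:215,315:355].sum())
s=ctrl.get_state();print(s['ft_force'],s['torque'],s['joint_torque'].round(1),s['joint_positions'].round(3))
E
```

```text
[(np.float64(351.56), np.float64(192.4), np.int64(25)), (np.float64(316.02777777777777), np.float64(169.94444444444446), np.int64(36))]
-123.63152428882061 13.131524288820614 0.10414745459048128
changed in mill-top region 830
[ -9.78649513 -15.31268807   7.1833875 ] [-3.16789983  2.28733963  0.06954223] [ -9.  -39.9  -3.6 -32.6  -5.   -3.2  -0.1] [-0.503  0.324  0.54   1.699 -0.167  1.175 -0.281]
```

The bar is unmoved, at 13° beyond. The pitch shows the finger leaning on the tab's top edge, which levers the strip up into the roll. I back off, tilt the tool so its tip leads, and push the tab low down.

```bash
python3 -m handwheel '[{"x":-0.01,"y":0,"z":0,"wx":0,"wy":0,"wz":0},{"x":-0.02,"y":0,"z":0,"wx":0,"wy":0,"wz":0},{"x":-0.024,"y":0,"z":0,"wx":0,"wy":3,"wz":0},{"x":-0.024,"y":0,"z":0.003,"wx":0,"wy":6,"wz":0},{"x":-0.024,"y":0,"z":0.005,"wx":0,"wy":6,"wz":0},{"x":-0.024,"y":0,"z":0.005,"wx":0,"wy":6,"wz":0}]'
python3 -c "
from h import *
rel(0,.135,.119)"
```

```text
time: 15.13
position: [0.6003, -0.0098, 0.1198]
tool_rot: [-2.528, -1.757, -0.132]
ft_force: [-0.2, 0.0, 0.5]
grip_width: 0.008
grip_force: 0.0
t 15.13 mill [0.0009 0.1227 0.1198] F [-0.2  0.   0.5]
shift [ 0.0121 -0.0009  0.0021] turn [-0.02 -5.98  0.1 ]
```

```bash
python3 -m handwheel '[{"x":0.005,"y":0,"z":0.001,"wx":0,"wy":0,"wz":0},{"x":0.010,"y":0,"z":0.0015,"wx":0,"wy":0,"wz":0},{"x":0.013,"y":-0.001,"z":0.0018,"wx":0,"wy":0,"wz":0}]'
python3 -m handwheel '[{"x":0.001,"y":0,"z":0.0001,"wx":0,"wy":0,"wz":0},{"x":0.002,"y":0,"z":0.0002,"wx":0,"wy":0,"wz":0},{"x":0.003,"y":0,"z":0.0003,"wx":0,"wy":0,"wz":0}]'
python3 -m handwheel '[{"x":0.001,"y":0,"z":0.0001,"wx":0,"wy":0,"wz":0},{"x":0.002,"y":0,"z":0.0002,"wx":0,"wy":0,"wz":0},{"x":0.003,"y":0,"z":0.0003,"wx":0,"wy":0,"wz":0}]'
python3 -m handwheel '[{"x":0.001,"y":0,"z":0.0001,"wx":0,"wy":0,"wz":0},{"x":0.002,"y":0,"z":0.0002,"wx":0,"wy":0,"wz":0},{"x":0.003,"y":0,"z":0.0003,"wx":0,"wy":0,"wz":0}]'
python3 -c "
from h import *
rel(0,.135,.119)"
```

```text
time: 15.38
position: [0.6047, 0.0043, 0.1195]
tool_rot: [-2.526, -1.764, -0.13]
ft_force: [-0.2, -6.3, 0.8]
grip_width: 0.004
grip_force: 2.8
time: 15.63
position: [0.6048, 0.0043, 0.1195]
tool_rot: [-2.529, -1.76, -0.128]
ft_force: [-3.0, -6.5, 2.6]
grip_width: 0.003
grip_force: 3.7
time: 15.88
position: [0.6049, 0.0045, 0.1195]
tool_rot: [-2.531, -1.758, -0.124]
ft_force: [-6.0, -10.7, 4.5]
grip_width: 0.003
grip_force: 6.1
time: 16.13
position: [0.605, 0.0046, 0.1195]
tool_rot: [-2.534, -1.757, -0.119]
ft_force: [-9.2, -14.8, 6.8]
grip_width: 0.003
grip_force: 8.6
t 16.13 mill [0.0002 0.1379 0.1195] F [ -9.2 -14.8   6.8]
shift [-0.0029 -0.0002  0.0002] turn [-0.11 -5.46 -0.03]
```

```bash
python3 -m handwheel '[{"x":0,"y":-0.001,"z":-0.002,"wx":0,"wy":0,"wz":0},{"x":0,"y":-0.002,"z":-0.004,"wx":0,"wy":0,"wz":0},{"x":0,"y":-0.003,"z":-0.006,"wx":0,"wy":0,"wz":0}]'
python3 -m handwheel '[{"x":0.001,"y":0,"z":0,"wx":0,"wy":0,"wz":0},{"x":0.002,"y":0,"z":0,"wx":0,"wy":0,"wz":0},{"x":0.003,"y":0,"z":0,"wx":0,"wy":0,"wz":0}]'
python3 -c "
from h import *
rel(0,.135,.119);s=ctrl.get_state();f=s['ft_force'];print('mill F',[f[:2]@(m2w(1,0)-AX),f[:2]@(m2w(0,1)-AX),f[2]])"
```

```text
time: 16.38
position: [0.6033, 0.0075, 0.1245]
tool_rot: [-2.533, -1.758, -0.124]
ft_force: [0.1, -9.4, -4.0]
grip_width: 0.004
grip_force: 4.7
time: 16.63
position: [0.6039, 0.0088, 0.1246]
tool_rot: [-2.534, -1.758, -0.122]
ft_force: [-2.3, -12.8, -2.8]
grip_width: 0.003
grip_force: 6.2
t 16.63 mill [-0.0023  0.1414  0.1246] F [ -2.3 -12.8  -2.8]
shift [-0.0069  0.0023  0.005 ] turn [-0.01 -5.51 -0.02]
mill F [np.float64(2.3709691654724976), np.float64(-12.809817036690651), np.float64(-2.8082420317398427)]
```

It is moving now, with about 10–13 N of drag, inside the 3–22 N band. Continuing to draw.

```bash
python3 -m handwheel '[{"x":0.002,"y":0.001,"z":0.0002,"wx":0,"wy":0,"wz":0},{"x":0.004,"y":0.001,"z":0.0004,"wx":0,"wy":0,"wz":0},{"x":0.006,"y":0.001,"z":0.0006,"wx":0,"wy":0,"wz":0}]'
python3 -m handwheel '[{"x":0.002,"y":0,"z":0.0002,"wx":0,"wy":0,"wz":0},{"x":0.004,"y":0,"z":0.0004,"wx":0,"wy":0,"wz":0},{"x":0.006,"y":0,"z":0.0006,"wx":0,"wy":0,"wz":0}]'
python3 -c "
from h import *
rel(0,.135,.119);s=ctrl.get_state();f=s['ft_force'];print('mill F',[f[:2]@(m2w(1,0)-AX),f[:2]@(m2w(0,1)-AX),f[2]])"
```

```text
time: 16.88
position: [0.6064, 0.015, 0.1243]
tool_rot: [-2.533, -1.757, -0.121]
ft_force: [-2.9, -9.8, -2.6]
grip_width: 0.003
grip_force: 5.6
time: 17.13
position: [0.6089, 0.0216, 0.1246]
tool_rot: [-2.532, -1.757, -0.123]
ft_force: [-1.0, -4.3, -2.3]
grip_width: 0.008
grip_force: 1.4
t 17.13 mill [-0.0021  0.1552  0.1246] F [-1.  -4.3 -2.3]
shift [-0.0207  0.0021  0.0035] turn [-0.1  -5.64  0.01]
mill F [np.float64(0.5258498910460996), np.float64(-4.376994839184662), np.float64(-2.2983256683734004)]
```

```bash
python3 -m handwheel '[{"x":0.003,"y":0.0005,"z":0.0003,"wx":0,"wy":0,"wz":0},{"x":0.006,"y":0.001,"z":0.0008,"wx":0,"wy":0,"wz":0},{"x":0.009,"y":0.001,"z":0.0012,"wx":0,"wy":0,"wz":0},{"x":0.012,"y":0.001,"z":0.0016,"wx":0,"wy":0,"wz":0},{"x":0.015,"y":0.001,"z":0.002,"wx":0,"wy":0,"wz":0},{"x":0.018,"y":0.001,"z":0.0024,"wx":0,"wy":0,"wz":0},{"x":0.021,"y":0.001,"z":0.0028,"wx":0,"wy":0,"wz":0},{"x":0.024,"y":0.001,"z":0.0032,"wx":0,"wy":0,"wz":0}]'
python3 -m handwheel '[{"x":0.003,"y":0,"z":0.0003,"wx":0,"wy":0,"wz":0},{"x":0.006,"y":0,"z":0.0006,"wx":0,"wy":0,"wz":0},{"x":0.009,"y":0,"z":0.0009,"wx":0,"wy":0,"wz":0},{"x":0.012,"y":0,"z":0.0012,"wx":0,"wy":0,"wz":0},{"x":0.015,"y":0,"z":0.0015,"wx":0,"wy":0,"wz":0},{"x":0.018,"y":0,"z":0.0018,"wx":0,"wy":0,"wz":0},{"x":0.02,"y":0,"z":0.002,"wx":0,"wy":0,"wz":0},{"x":0.02,"y":0,"z":0.002,"wx":0,"wy":0,"wz":0}]'
python3 -c "
from h import *
rel(0,.135,.119)"
```

```text
time: 17.8
position: [0.6201, 0.0486, 0.1256]
tool_rot: [-2.527, -1.76, -0.133]
ft_force: [-0.3, -2.0, 1.6]
grip_width: 0.007
grip_force: 0.9
time: 18.47
position: [0.627, 0.0683, 0.1254]
tool_rot: [-2.526, -1.76, -0.133]
ft_force: [-1.0, -0.3, -0.2]
grip_width: 0.005
grip_force: 0.1
t 18.47 mill [-0.0015  0.2053  0.1254] F [-1.  -0.3 -0.2]
shift [-0.0705  0.0012 -0.001 ] turn [-0.02 -6.03  0.25]
```

Out; the tip should be about 48 mm from the rolls. Now back off from the tab, lift straight up, swing clear and check by numbers.

```bash
python3 -m handwheel '[{"x":-0.006,"y":0,"z":0,"wx":0,"wy":0,"wz":0},{"x":-0.014,"y":0,"z":-0.003,"wx":0,"wy":-3,"wz":0},{"x":-0.018,"y":0,"z":-0.025,"wx":0,"wy":-6,"wz":0},{"x":-0.02,"y":0,"z":-0.055,"wx":0,"wy":-6,"wz":0},{"x":-0.02,"y":0,"z":-0.09,"wx":0,"wy":-6,"wz":0},{"x":-0.02,"y":0,"z":-0.125,"wx":0,"wy":-6,"wz":0},{"x":-0.02,"y":0,"z":-0.15,"wx":0,"wy":-6,"wz":0},{"x":0.01,"y":0,"z":-0.16,"wx":0,"wy":-6,"wz":0},{"x":0.045,"y":-0.02,"z":-0.16,"wx":0,"wy":-6,"wz":0},{"x":0.08,"y":-0.05,"z":-0.16,"wx":0,"wy":-6,"wz":0}]'
python3 -m handwheel '[{"x":0.03,"y":-0.015,"z":0,"wx":0,"wy":0,"wz":0},{"x":0.06,"y":-0.03,"z":0,"wx":0,"wy":0,"wz":0},{"x":0.09,"y":-0.045,"z":0,"wx":0,"wy":0,"wz":0},{"x":0.12,"y":-0.06,"z":0,"wx":0,"wy":0,"wz":0},{"x":0.15,"y":-0.075,"z":0,"wx":0,"wy":0,"wz":0},{"x":0.18,"y":-0.09,"z":0,"wx":0,"wy":0,"wz":0},{"x":0.2,"y":-0.1,"z":0,"wx":0,"wy":0,"wz":0},{"x":0.2,"y":-0.1,"z":0,"wx":0,"wy":0,"wz":0}]'
python3 - <<'E'
from h import *
rel(0,0,.2)
d=ctrl.get_image('top');a=d['image'];cv2.imwrite('pics/top6.png',a[:,:,::-1])
o=balls(a,[(352,192),(317,170)]);L,S=[onz(d,*p[:2],.262) for p in o];v=(L-S)[:2];b=np.degrees(np.arctan2(v[1],v[0]));print(o,-110.5-b)
a0=cv2.imread('pics/top0.png')[:,:,::-1]
df=(np.abs(a.astype(int)-a0).sum(2)>70).astype(np.uint8)
n,_,st,c=cv2.connectedComponentsWithStats(df)
for i in range(1,n):
    if st[i,4]>8: print(st[i],c[i].round())
# profile along the strip's centre line and its edges at height .114, brightness by mill y
g=cv2.cvtColor(a,cv2.COLOR_RGB2GRAY)
for x in(-.008,.008): print(x,[int(g[tuple(np.round(proj(d,np.append(m2w(x,y),.114))[::-1]).astype(int))]) for y in np.arange(.04,.09,.004)])
print([int(g[tuple(np.round(proj(d,np.append(m2w(0,y),.156))[::-1]).astype(int))]) for y in np.arange(.19,.24,.003)])
E
```

```text
time: 19.3
position: [0.6046, 0.139, 0.2936]
tool_rot: [2.581, 1.789, 0.004]
ft_force: [0.2, 1.0, -0.7]
grip_width: 0.006
grip_force: 0.0
time: 19.97
position: [0.5754, 0.3695, 0.2909]
tool_rot: [-2.566, -1.805, 0.001]
ft_force: [-0.9, 0.8, -0.3]
grip_width: 0.01
grip_force: 0.0
t 19.97 mill [-0.1553  0.4693  0.2909] F [-0.9  0.8 -0.3]
shift [-0.4715  0.1494  0.0894] turn [-0.24 -0.11  0.76]
[(np.float64(351.6521739130435), np.float64(192.30434782608697), np.int64(23)), (np.float64(316.25), np.float64(170.14285714285714), np.int64(28))] 12.881294805254683
[    0    86   260   334 26777] [117. 292.]
[ 37 104   5   4  12] [ 39. 106.]
[ 21 113   8  23  90] [ 25. 123.]
[ 210  140  196  177 6925] [308. 217.]
[315 168  15   9  67] [322. 171.]
[310 177   7   3  10] [312. 178.]
[312 177  15   6  34] [320. 180.]
[335 176  20  20 143] [345. 184.]
[381 182   9   5  33] [385. 184.]
[ 61 185   8  12  22] [ 64. 191.]
[380 187  15  11  59] [388. 192.]
[312 209   8   4  16] [316. 211.]
[ 179  265  171   67 4855] [267. 299.]
[102 284  16  21 176] [109. 296.]
[121 285  14  14 117] [128. 292.]
[120 300  14   6  23] [126. 302.]
[369 318  34  53 500] [387. 343.]
[327 333  15  14  74] [334. 340.]
[307 350  10   8  41] [311. 353.]
[ 60 361  34  39 470] [ 75. 376.]
[  7 368   3  32  41] [  8. 383.]
[279 382  11   7  22] [284. 386.]
[ 93 385   5   9  23] [ 95. 388.]
[344 385  12  20  96] [351. 396.]
[312 394   4   5   9] [313. 396.]
[320 405  23   4  41] [330. 407.]
[307 407  12  13  72] [312. 413.]
[272 413   5   7  20] [275. 417.]
-0.008 [139, 117, 139, 103, 166, 168, 166, 110, 108, 107, 107, 107, 108]
0.008 [140, 124, 138, 113, 166, 168, 167, 168, 167, 166, 167, 165, 110]
[111, 110, 109, 111, 110, 109, 110, 80, 58, 94, 106, 101, 103, 101, 101, 153, 153]
```

The gauge is straight and clear: tip at about y 50 mm, tab at about 216 mm. The bar is still about 13° past first touch, and nothing is touching the robot. Handing in.

```bash
python3 -c "
from bench import ctrl
print(ctrl.close_job())"
```

```text
the job is handed in; nothing more can be done
None
```

The job is handed in: the mill is set about 13° past first touch, with roughly 10–13 N of drag as the gauge drew out. The gauge lies on the feed table between the guides, its tip about 50 mm clear of the roll line, and I touched nothing else on the bench; the first draw attempt stuck at about 19 N until I pushed the tab lower.

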